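# Clamp the pivot block, then hold the offset lever balanced above its pin

## Robot

A 6-joint arm with a two-finger parallel gripper is mounted at the origin on the work surface. World frame = base frame: x ahead of the robot, y to its left, z up, the work surface at z = 0. Lengths are in m, angles in rad, forces in N, time in s.
With the tool pointing down it reaches from about 0.225 to 0.725 m from the base axis. Payload 3.1 kg.
Tool frame: the origin (TCP) lies midway between the tips of the shut fingers; the grasp point (between the pads) lies 19 mm behind it; x points along the fingers, y is the direction in which the jaws open and shut, and the axes are right-handed (so a half turn about x gives the same grasp; the last joint's range is limited). The gripper opens to 85 mm and grips with 20 to 120 N. Pads are 22 mm wide; open, the fingers measure 114 mm over their backs; the gripper's body (76 mm by 85 mm) begins 54 mm behind the grasp point. The pads swing forward as they close: fully open they stand 13 mm farther back than shut.
Start: joints at [1.115, 0.048, 0.099, 1.622, 0, 1.443], TCP at [0.169, 0.497, 0.231] pointing down, gripper open.
Joint ranges: [-2.91, 2.91], [-0.99, 1.94], [-1.21, 1.42], [-2.12, 2.29], [-1.49, 1.47], [-3.14, 3.14]. Speed limits (rad/s): [2.79, 2.79, 3.14, 3.14, 3.14, 3.14].

## Interface

Orientations are given as a rotation vector (axis times angle).
In Python, from workcell import manip gives the robot as it stands. The module is installed in compiled form; this text tells all that it offers.
- The arm moves only by the tool apply_moves, never from a script. Its argument "targets" is one flat list of numbers, 5 for each row, row after row: the shift along the tool's x, y, z in mm, then the turn about the tool's x in degrees, then the finger opening in mm, from 0 to 85.4. In form: [tx, ty, tz, roll, fingers, tx, ty, tz, roll, fingers, ...]. A call has 1 to 5 rows; each row is the pose to reach, as a shift and turn from the pose commanded when the call began, along the tool's axes at that moment; what a row does not reach only later rows make up. A row lasts 1/8 s, in which the tool goes at most 62.5 mm and 10.7 degrees, less where a joint would pass 70% of its speed; a pose out of reach is approached as far as the arm can. A call with a gripper value outside its range is refused whole. The fingers move at their own pace and stop on an object; "squeeze" is the grip in N (left out, the last holds). Time passes only in rows, so rows that repeat a pose let the fingers close. It gives the time, the measured TCP pose, the force and the opening at its end, in the units of the state.
- manip.state(): the state, without advancing time (a new reading comes with each control period).
- manip.capture(name): name is "scene" or "top" or "wrist"; returns a dict with "color" (420x560x3 uint8, red, green, blue), "intrinsics" (3x3 intrinsics, pixels), "position" and "orientation" of the camera in the world. Camera axes: x right, y up, looking along -z (the intrinsics and any distortion apply to the point x, -y, -z); pixel columns grow to the right and rows downward; lengths in m; the calibration is good to about 2 mm. The wrist camera is an equidistant fisheye: a pixel r from the principal point sees the ray r / f radians off the axis. A picture is of the moment at which its call begins. There is no depth.
- manip.sign_off(): hands the job in, once; it reports no verdict.
Trained networks look in a picture, given as the dict that the camera call returned (one of the last four; its "shot" number tells which), for a name from the list of things; names that differ only in an ending like _2 or _b are one class to them, and where a whole thing is asked for, a point or a joint stands for the part that bears it (a point fixed in the world has none). Each returns a list of dicts, best first, with "conf" (0 to 1); they miss things now and then, are a little off and sometimes report something else, mostly with a low value. They report only what shows in the picture. A call takes as long as a camera call. They do not tell look-alikes from the thing itself.
- manip.trace(picture, query): "region" (420x560 bool, what is visible of it) and "point" ([column, row] in pixels, amid what is visible of it).
- manip.tip_of(picture, query): "point" ([column, row] in pixels: a listed point, or the origin of a listed thing).
The state is a dict: "time": time; "joint_positions": joint angles; "joint_vel": joint speeds; "tau": joint torques, N m; "position": TCP position; "eef_rot": TCP orientation; "wrist_force": force on the tool from outside, world axes, zero at the start; "wrist_torque": the same for the moment, N m; "grip_width": opening from 0.0 (shut) to 1.0 (fully open).
Only numpy, scipy, OpenCV 4.12 (cv2) and the standard library are available. Lean on these libraries where they do the work, as an engineer would, in place of code of your own. Each camera call takes 0.05 s, during which the arm holds its last target.

## Task

First turn the crank of the bench vise until its jaw has slid up and firmly clamped the pivot block standing loose between the jaws, and let go of the crank. Then pick up the offset lever (the one with a big boss at one end) by its balance point and hold it level, with the hole of its big boss centred a little way (about 2 to 3 cm) above the tip of the block's pin, touching nothing but the gripper. Finish while holding it there, with the block still clamped; leave everything else on the bench where it is.

Things in the scene. Friction and masses are not known exactly. Their poses are not given: they have to be found in the camera images.
- vise: Grey bench vise, fixed. Bed 100 mm (x) by 215 mm (y, -100 to +115), bed top 20 mm above the bench. Origin: on the bench, z up. Steel fixed jaw (90 mm wide, 22 mm thick, top at 55 mm), its face at y = -60 mm, looks to +y; the sliding jaw opposite moves to -y, 66 mm open at crank 0. The vertical crank axis is at x = 0, y = +90 mm.
- crank (a joint): Angle of the vise crank, rad, 0 (open) to 1.5; starts at 0 to 0.25. It turns flat about a vertical axis; growing = counterclockwise from above = closing, jaw advance 18 mm per rad. The block is pinched at about 1.22. Turning takes about 5 N at the knob; once the block is pinched resistance climbs fast, and 8 to 15 N at the knob clamps firmly. It stays, and keeps clamping, when let go.
- crank_knob (a point): Top centre of the crank's black upright knob, a cylinder 22 mm in diameter, 52 mm tall, top 105 mm above the bench, 75 mm from the crank axis. A 12 mm round steel arm runs level from its foot (53 mm up) to the axis. At crank 0 the arm points from the axis to the vise's +y, turned 20 degrees towards its -x; at 1.22 it points to the vise's -x.
- crank_axis (a point): Point on the vertical axis of the crank, at the height of the knob's top (105 mm).
- block: Loose aluminium pivot block, 50 mm (x) by 44 mm (y, between the jaws) by 42 mm tall, 0.35 kg, standing on the vise bed between the jaws, with a vertical steel pin 12 mm in diameter in the middle of its top. Origin: centre of its underside.
- pin_top (a point): Tip centre of the block's pin, 85 mm above the block's underside (105 mm above the bench); z up.
- lever: Loose dark cast offset lever, 0.35 to 0.55 kg. Big boss (50 mm in diameter, 40 tall, upright 16 mm hole) at one end, bar 14 mm wide, 12 to 30 mm above the underside, small eye (30 mm in diameter, 40 tall) 200 mm away. Origin: under the big boss's centre; x along the bar to the eye, z up. Balances on the bar 64 mm from the big boss's centre. A link with two equal eyes lies near: not wanted.
- lever_balance (a point): Balance point of the lever: on the bar's centre line, 64 mm from the big boss's centre, 21 mm above the lever's underside. Grip the bar here, across its 14 mm width.
- lever_bore (a point): Centre of the hole of the lever's big boss at its underside (same as the lever's origin).
- jaw: Sliding steel jaw of the vise, 90 mm wide (x), 22 mm thick (y), top 55 mm above the bench. Its axes are the vise's; its origin lies at the vise's origin when the crank reads 0 and moves with the jaw to the vise's -y; the clamping face is at y = +6 mm in its own frame.
- link: Straight dark steel link, bystander: two equal eyes 30 mm in diameter and 30 mm tall, 200 mm apart, joined by a 14 mm bar. Origin: under one eye, x along the bar.
- parts_bin: Blue open parts bin, 160 x 110 x 70 mm, bystander.
- screwdriver: Screwdriver lying near the far edge, bystander.
- spanner: Spanner lying near the far edge, bystander.
- grease_jar: Jar, 70 mm in diameter, 85 mm tall, bystander.
- bushing: Small steel bushing, 24 mm in diameter, 22 mm tall, bystander.
- bolt_a: Small brass bolt standing on its head, 24 mm tall, bystander.
- bolt_b: A second such bolt, bystander.
Not all that is in view belongs to the job. Leave any purple or yellow look-alike of the lever alone.

How it is judged:
By the outcome, as a careful person would: the job done as asked, in the order asked, and still so for the second after the job is handed in, while the arm keeps its last pose, push and grip.
It also fails if it takes over 67 s, if anything falls off the work surface, if the arm or the gripper's body presses on something with over 40 N, if the wrist force passes 120 N, or if a joint passes its speed limit or range.

## Working session

There is one attempt and no reset: what is moved stays moved. The work goes in short steps, Python scripts to look and compute and a tool call to move; the robot and the scene stay as the last step left them, time stands still between calls to the robot, and variables do not carry over. Pictures are saved under pics/ and viewed, and the job is handed in when it is done.

Besides the shell and the picture viewer there is one more tool, called as a command line: name --argument value ..., lists and objects as JSON in quotes. apply_moves: Moves the arm, as the interface text tells. Its arguments: {"type":"object","properties":{"targets":{"type":"array","items":{"type":"number"}},"squeeze":{"type":"number"}},"required":["targets"]}

```bash
mkdir -p pics; ls
cat > h.py <<'E'
import numpy as np, cv2
from scipy.spatial.transform import Rotation as R
from workcell import manip
def ori(c):
    o=np.array(c["orientation"],float)
    return o if o.shape==(3,3) else R.from_rotvec(o).as_matrix()
def ray(c,p):
    K=np.array(c["intrinsics"]);x=(p[0]-K[0,2])/K[0,0];y=(p[1]-K[1,2])/K[1,1]
    if c.get("fish"):
        r=np.hypot(x,y);s=np.sin(r)/r if r>1e-9 else 1;d=np.array([x*s,y*s,np.cos(r)])
    else: d=np.array([x,y,1.])
    d=np.array([d[0],-d[1],-d[2]]);d=ori(c)@d
    return np.array(c["position"]),d/np.linalg.norm(d)
def atz(c,p,z):
    o,d=ray(c,p);return o+d*(z-o[2])/d[2]
def tri(obs):
    A=np.zeros((3,3));b=np.zeros(3)
    for c,p in obs:
        o,d=ray(c,p);P=np.eye(3)-np.outer(d,d);A+=P;b+=P@o
    X=np.linalg.solve(A,b);
    return X,[np.linalg.norm((np.eye(3)-np.outer(ray(c,p)[1],ray(c,p)[1]))@(X-ray(c,p)[0])) for c,p in obs]
def proj(c,X):
    v=ori(c).T@(np.array(X)-np.array(c["position"]));v=np.array([v[0],-v[1],-v[2]]);K=np.array(c["intrinsics"])
    if c.get("fish"):
        t=np.arctan2(np.hypot(v[0],v[1]),v[2]);n=np.hypot(v[0],v[1])+1e-12;q=v[:2]/n*t
    else:q=v[:2]/v[2]
    return [K[0,0]*q[0]+K[0,2],K[1,1]*q[1]+K[1,2]]
def cap(n):
    c=manip.capture(n);c["fish"]=n=="wrist";return c
def save(c,f,roi=None,s=1):
    im=c["color"][:,:,::-1]
    if roi: im=im[roi[1]:roi[3],roi[0]:roi[2]]
    cv2.imwrite("pics/"+f,cv2.resize(im,None,fx=s,fy=s,interpolation=cv2.INTER_CUBIC))
E
python3 - <<'E'
from h import *
s=manip.state()
for k,v in s.items(): print(k,np.round(v,4))
for n in ["scene","top"]:
    c=cap(n);save(c,n+"1.png");print(n,[k for k in c if k!='color'],np.array(c['intrinsics']).tolist(),np.round(c['position'],3),np.array(c['orientation']).shape)
    if n=="top":T=c
    else:S=c
out={}
for q in ["crank_knob","crank_axis","pin_top","lever_balance","lever_bore","vise","lever","block","link","jaw"]:
    for n,c in (("S",S),("T",T)):
        for d in manip.tip_of(c,q)[:3]: print(q,n,np.round(d["point"],1),round(d["conf"],2))
print(manip.state()["time"])
E
```

```text
pics
time 0.0
joint_positions [1.1152 0.0487 0.0976 1.622  0.     1.443 ]
joint_vel [ 0.0004  0.0019  0.0019 -0.0006 -0.0011  0.0001]
tau [ 2.10000e-03 -3.38779e+01  3.20017e+01  2.04000e-02  3.00000e-04
  0.00000e+00]
position [0.1688 0.4965 0.2301]
eef_rot [ 0.2555  1.5562 -0.259 ]
wrist_force [ 0.7193  0.6084 -0.4548]
wrist_torque [-0.0016 -0.0122 -0.0384]
grip_width 1.0018
scene ['intrinsics', 'position', 'orientation', 'shot', 'fish'] [[379.4028631953141, 0.0, 275.8536664856281], [0.0, 379.4028631953141, 210.6030735313397], [0.0, 0.0, 1.0]] [ 0.815 -0.514  0.807] (3,)
top ['intrinsics', 'position', 'orientation', 'shot', 'fish'] [[419.2426726145555, 0.0, 278.78325618124705], [0.0, 419.2426726145555, 220.729176248453], [0.0, 0.0, 1.0]] [ 0.319 -0.019  1.295] (3,)
crank_knob S [375.3 125.6] 0.69
crank_knob T [137.3 190.6] 0.78
crank_knob T [300.  208.3] 0.71
crank_axis S [374.4 144.2] 0.75
crank_axis T [159.8 178.1] 0.66
pin_top S [347.5 166.7] 0.7
pin_top T [301.4 209.1] 0.68
lever_balance S [118.  238.4] 0.78
lever_balance S [289.7 258.1] 0.77
lever_balance S [292.8 142.7] 0.77
lever_balance T [300.5 191.1] 0.96
lever_balance T [368.  323.5] 0.93
lever_balance T [182.8 269. ] 0.89
lever_bore S [ 93.3 244.7] 0.87
lever_bore S [269.8 250. ] 0.85
lever_bore S [297.7 134.4] 0.78
lever_bore T [160.2 273.8] 0.74
lever_bore T [302.1 189.7] 0.74
lever_bore T [304.8 212.3] 0.6
vise S [353.9 190.1] 0.67
vise S [373.4 144.1] 0.5
vise T [200.7 193.7] 0.89
lever S [299.5 136.2] 0.97
lever S [270.6 248.6] 0.76
lever S [ 94.5 239.4] 0.59
lever T [300.8 210.5] 0.95
lever T [386.4 343.7] 0.76
block S [340.3 188.9] 0.62
block T [212.4 196.1] 0.53
link S [231.6 319.9] 0.86
link T [358.9 204.1] 0.83
jaw S [350.  186.8] 0.6
jaw T [202.3 192.9] 0.85
jaw T [426.4 189.4] 0.51
1.1
```

View pics/scene1.png

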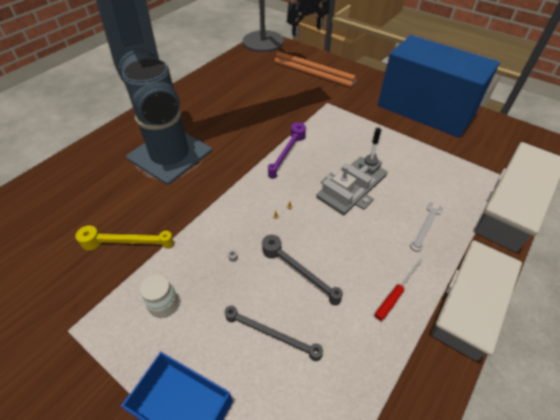

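View pics/top1.png

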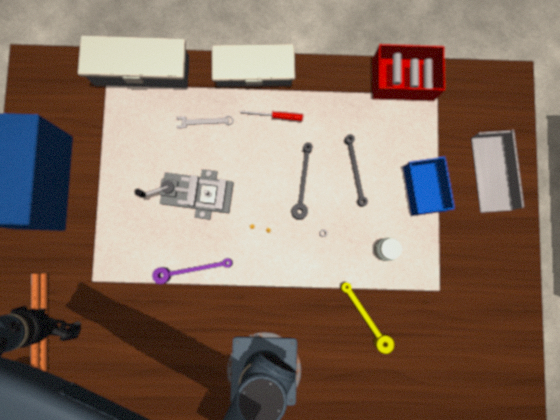

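The lever is the dark one with its big boss at scene (271,246) and top (300,211), and its eye at (336,296) and (308,148). The link is at scene (231,313)–(316,351), with equal eyes. The purple and yellow ones are look-alikes. The vise is at top (200,193), with its knob near (138,192). Next I'll enlarge these areas.

Run:
```python
from h import *
c=cap("top");save(c,"t2.png",(125,130,325,240),4)
s=cap("scene");save(s,"s2.png",(220,110,420,310),3)
def one(q,cam,near):
    L=[d for d in manip.tip_of(cam,q) if np.hypot(*(np.array(d["point"])-near))<35]
    return L[0]["point"] if L else None
for q,nt,ns in [("crank_knob",(138,191),(376,128)),("crank_axis",(160,180),(374,144)),("pin_top",(207,194),(347,167)),("lever_bore",(300,211),(270,250)),("lever_balance",(302,190),(290,258))]:
    a=one(q,c,nt);b=one(q,s,ns);print(q,a,b)
    if a and b: print(*[np.round(v,4) for v in tri([(c,a),(s,b)])])
a=one("vise",c,(200,193));b=one("vise",s,(354,190));print(atz(c,a,0) if a else 0,atz(s,b,0) if b else 0)
for p,z in [((300,211),.04),((308,148),.04),((208,195),.105),((139,192.5),.105)]: print(p,np.round(atz(c,p,z),4))
for p,z in [((271,245),.04),((336,296),.04),((377,131),.105)]: print(p,np.round(atz(s,p,z),4))
```

```text
crank_knob [139.6, 192.3] [379.8, 129.6]
[0.5143 0.3695 0.1055] [0.0041 0.0041]
crank_axis [159.2, 180.0] [372.0, 145.1]
[0.539  0.3065 0.1066] [0.0105 0.0105]
pin_top [204.7, 192.1] [347.4, 168.2]
[0.5193 0.1838 0.0973] [0.0014 0.0014]
lever_bore [301.9, 211.6] [270.8, 247.8]
[ 0.4801 -0.1026  0.0225] [0.0016 0.0016]
lever_balance [303.4, 188.7] [290.7, 259.2]
[ 0.5464 -0.1064  0.0383] [0.001 0.001]
[0.53244319 0.21050906 0.        ] [ 5.36625630e-01  2.12598491e-01 -1.11022302e-16]
(300, 211) [ 0.4784 -0.0967  0.04  ]
(308, 148) [ 0.6737 -0.117   0.04  ]
(208, 195) [0.5087 0.1719 0.105 ]
(139, 192.5) [0.5102 0.3689 0.105 ]
(271, 245) [ 0.484  -0.1039  0.04  ]
(336, 296) [ 0.6821 -0.1252  0.04  ]
(377, 131) [0.5134 0.3632 0.105 ]
```

```bash
sleep 1
```

```text
(no output)
```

View pics/t2.png

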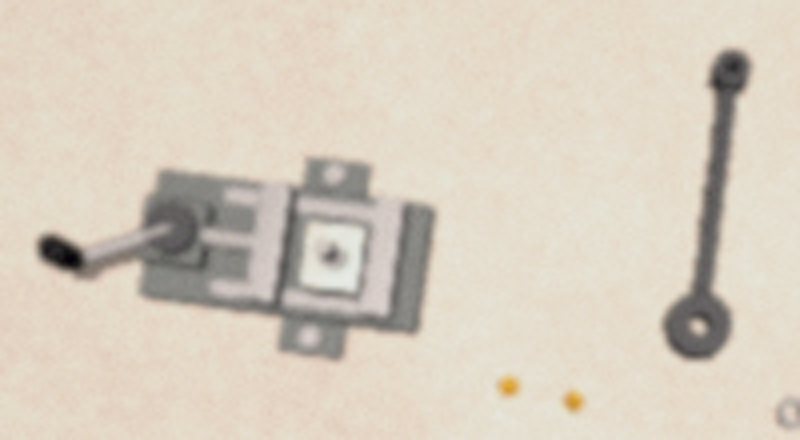

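View pics/s2.png

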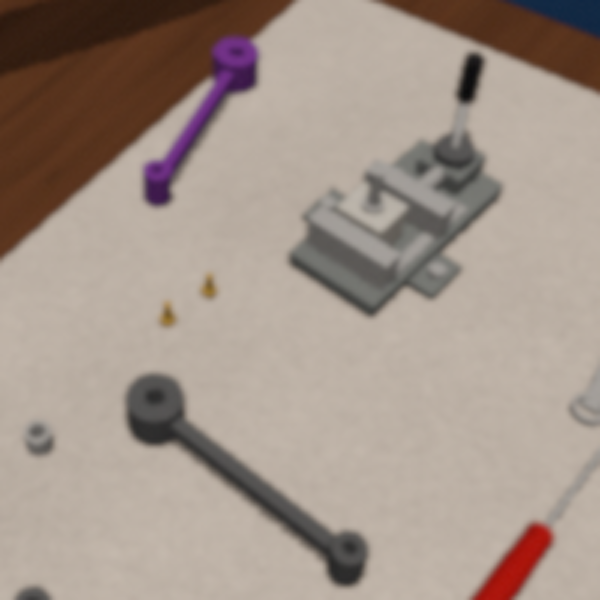

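```bash
cat >> h.py <<'E'
def goal(xyz,yaw_y=None):
    """print tool shift (mm) and roll to put TCP at xyz with tool y at world angle yaw_y deg (mod 180)"""
    s=manip.state();M=R.from_rotvec(s["eef_rot"]).as_matrix();p=np.array(s["position"])
    print("TCP",np.round(p,4),"x",np.round(M[:,0],3),"yang",round(np.degrees(np.arctan2(M[1,1],M[0,1])),2),"j6",round(s["joint_positions"][5],3),"t",round(s["time"],2),"F",np.round(s["wrist_force"],1),"w",round(s["grip_width"],3))
    print("shift mm",np.round(M.T@(np.array(xyz)-p)*1000,1))
    if yaw_y is not None:
        cur=np.degrees(np.arctan2(M[1,1],M[0,1]));d=(yaw_y-cur+90)%180-90
        print("roll",round(-d,2))
E
python3 - <<'E'
from h import *
goal([.514,.367,.23],25)
E
```

```text
TCP [0.169  0.497  0.2313] x [ 0.  0. -1.] yang 71.22 j6 1.443 t 1.8 F [-0.9 -0.7  0.1] w 0.997
shift mm [  1.3 -12.1 368.5]
roll 46.22
```

apply_moves --targets '[0,-2,60,10,85,0,-4,120,20,85,0,-6,180,30,85,0,-8,240,40,85,0,-10,290,46,85]'

```text
time: 2.42
position: [0.4425, 0.3931, 0.2312]
eef_rot: [0.883, 1.384, -0.883]
wrist_force: [-0.3, 1.0, 0.4]
grip_width: 0.996
```

Run:
```python
from h import *
goal([.514,.367,.19],25)
w=cap("wrist");save(w,"w1.png");print(np.round(w["position"],3),np.round(ori(w),2).tolist(),w["intrinsics"])
for q in ["crank_knob","crank_axis","pin_top","vise"]:
    for d in manip.tip_of(w,q)[:2]: print(q,np.round(d["point"],1),round(d["conf"],2),np.round(atz(w,d["point"],0 if q=="vise" else .105),4))
```

```text
TCP [0.4425 0.3931 0.2312] x [ 0.  0. -1.] yang 24.94 j6 1.749 t 2.42 F [-0.3  1.   0.4] w 0.996
shift mm [41.2 53.9 53.8]
roll -0.06
[0.41  0.464 0.374] [[0.91, -0.4, -0.13], [0.42, 0.86, 0.28], [0.0, -0.31, 0.95]] [[325.1922621    0.         283.73333009]
 [  0.         325.1922621  210.17316249]
 [  0.           0.           1.        ]]
crank_knob [343.5 248.6] 0.55 [0.5119 0.3744 0.105 ]
crank_axis [333.7 314. ] 0.73 [0.5394 0.3058 0.105 ]
vise [282.7 315.7] 0.87 [0.5253 0.2123 0.    ]
```

View pics/w1.png

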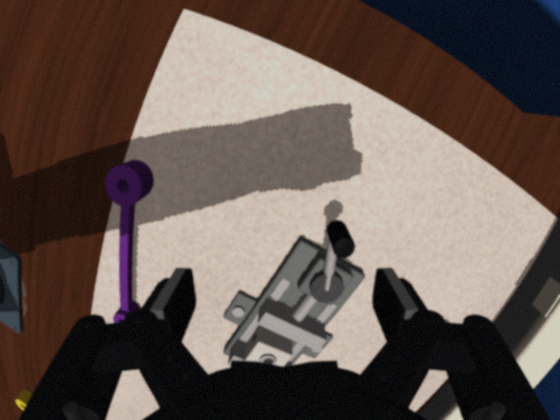

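Run:
```python
from h import *
w=cap("wrist");save(w,"w2.png",(220,190,400,370),4)
t=cap("top");save(t,"t3.png",(120,165,240,225),6)
s=cap("scene");save(s,"s3.png",(310,110,410,220),5)
a=[]
for n,cs in (("w",w),("t",t),("s",s)):
    d=[x for x in manip.tip_of(cs,"crank_knob")];print(n,[(np.round(x["point"],1),round(x["conf"],2)) for x in d])
# predicted points
for X in ([.512,.369,.105],[.512,.369,.053],[.546,.301,.059]): print(X,[np.round(proj(c,X),1) for c in (w,t,s)])
```

```text
w [(array([345. , 252.9]), 0.78)]
t [(array([140.6, 189.7]), 0.65), (array([204.4, 118.3]), 0.18)]
s [(array([375.1, 129.4]), 0.71)]
[0.512, 0.369, 0.105] [array([342.3, 255.8]), array([139. , 191.9]), array([377.5, 129.8])]
[0.512, 0.369, 0.053] [array([334.4, 234.7]), array([144.5, 194.8]), array([374. , 143.6])]
[0.546, 0.301, 0.059] [array([332.4, 297.3]), array([167.5, 183.9]), array([373.8, 159.1])]
```

View pics/w2.png

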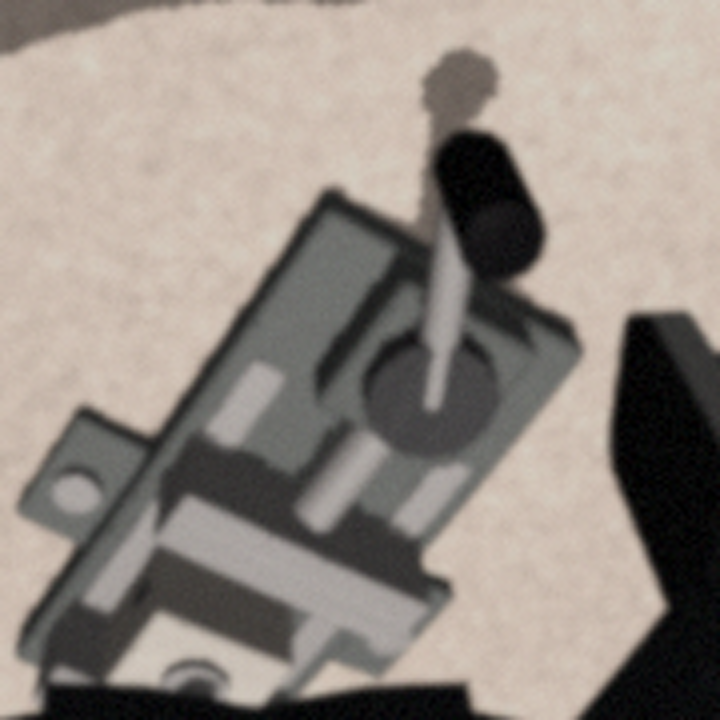

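View pics/t3.png

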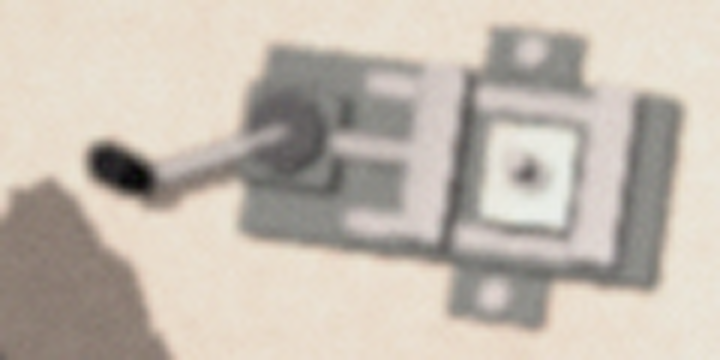

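View pics/s3.png

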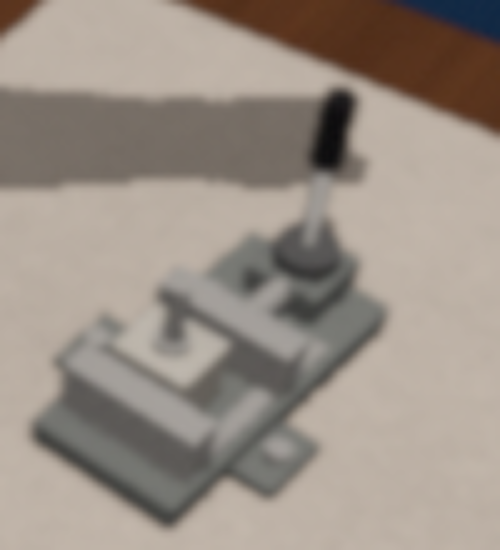

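Run:
```python
from h import *
from scipy.optimize import least_squares
w,t,s=cap("wrist"),cap("top"),cap("scene")
K=[(w,(346.2,248.8)),(t,(137.5,191.7)),(s,(378.2,129.3))]
H=[(w,(328.3,290)),(t,(167.2,187)),(s,(372.4,158))]
print(tri(K),tri(H))
Kb=[(w,(337,231)),(t,(143.3,194.7))]
print(tri(Kb))
obs=[]
def o(c,px,X):obs.append((c,np.array(px,float),X))
tc=lambda a,b:(120+a/6,165+b/6)
sc=lambda a,b:(310+a/5,110+b/5)
wc=lambda a,b:(220+a/4,190+b/4)
# bed top corners
o(t,tc(270,46),(.05,.115,.02));o(t,tc(684,98),(.05,-.1,.02));o(t,tc(655,290),(-.05,-.1,.0));o(t,tc(241,235),(-.05,.115,.02))
o(s,sc(38,432),(-.05,-.1,.02));o(s,sc(168,515),(.05,-.1,.02));o(s,sc(385,310),(.05,.115,.02))
o(w,wc(332,192),(-.05,.115,.02));o(w,wc(580,345),(.05,.115,.02))
# fixed jaw top corners near face
o(s,sc(70,360),(-.045,-.082,.055));o(s,sc(200,440),(.045,-.082,.055))
o(t,tc(640,92),(.045,-.082,.055));o(t,tc(615,265),(-.045,-.082,.055))
def T(p,X):
    c,S=np.cos(p[2]),np.sin(p[2]);return [p[0]+c*X[0]-S*X[1],p[1]+S*X[0]+c*X[1],X[2]]
def f(p):
    r=[]
    for c,px,X in obs:r+=list(np.array(proj(c,T(p,X)))-px)
    th=p[3]+np.radians(110)
    kn=(.075*np.cos(th),.09+.075*np.sin(th),.105)
    for c,px in K:r+=list(np.array(proj(c,T(p,kn)))-px)
    return r
r=least_squares(f,[.535,.21,-.14,.2],loss="soft_l1");p=r.x;print("pose",p,np.degrees(p[2]))
print(np.round(np.array(f(p)).reshape(-1,2),1).tolist())
print("axis",T(p,(0,.09,.105)))
for th in [p[3],1.0,1.22,1.3]:
    a=th+np.radians(110);print(th,np.round(T(p,(.075*np.cos(a),.09+.075*np.sin(a),.105)),4),"dirdeg",np.degrees(a+p[2]))
```

```text
(array([0.51240055, 0.37540243, 0.10209374]), [np.float64(0.0011138708370571492), np.float64(0.0011978564164999278), np.float64(0.0010243123780693923)]) (array([0.53854696, 0.30507163, 0.0544001 ]), [np.float64(0.0011061350434100625), np.float64(0.0025948709574631617), np.float64(0.0018437253712579418)])
(array([0.51309698, 0.37375935, 0.04994956]), [np.float64(0.00030204325711314197), np.float64(0.00030204325711339107)])
pose [ 0.52797882  0.21567576 -0.09343621  0.0746551 ] -5.353500766496589
[[-1.6, -0.2], [-1.3, -0.4], [-0.0, 0.3], [-1.6, 0.2], [-1.7, -3.1], [1.4, -1.1], [1.2, -1.7], [-3.4, 3.3], [0.9, 0.9], [-1.6, 0.0], [-0.7, 0.6], [-1.2, -0.8], [-1.1, -0.1], [-0.2, 1.3], [-1.0, 0.1], [0.5, -0.7]]
axis [np.float64(0.5363758476272963), np.float64(0.3052831769183366), 0.105]
0.07465509936208053 [0.5121 0.3762 0.105 ] dirdeg 108.92392134608043
1.0 [0.4651 0.3285 0.105 ] dirdeg 161.9422787465857
1.22 [0.4617 0.3124 0.105 ] dirdeg 174.54735023946384
1.3 [0.4614 0.3064 0.105 ] dirdeg 179.13101260051045
```

Run:
```python
from h import *
goal([.5125,.375,.065],19)
```

```text
TCP [0.4399 0.3946 0.2315] x [ 0.  0. -1.] yang 25.28 j6 1.747 t 3.12 F [ 0.4 -0.5 -0.6] w 0.996
shift mm [166.5  57.3  48.8]
roll 6.28
```

apply_moves --targets '[0,40,34,6,85,30,57,49,6,85,70,57,49,6,85,70,57,49,6,85]'

```text
time: 3.62
position: [0.51, 0.3723, 0.1561]
eef_rot: [0.952, 1.354, -0.967]
wrist_force: [0.0, 0.4, 0.0]
grip_width: 0.999
```

Run:
```python
from h import *
goal([.5125,.375,.065],19)
w=cap("wrist");save(w,"w3.png");
for X in ([.5125,.375,.105],[.5125,.375,.055]):print(proj(w,X))
for d in manip.tip_of(w,"crank_knob"):print(d,atz(w,d["point"],.105))
s=cap("scene");save(s,"s4.png",(300,60,460,220),4)
```

```text
TCP [0.51   0.3723 0.1561] x [-0.009 -0.005 -1.   ] yang 19.2 j6 1.76 t 3.62 F [0.  0.4 0. ] w 0.999
shift mm [91.   4.1 -1.9]
roll 0.2
[np.float64(289.21200029324643), np.float64(230.00014953981557)]
[np.float64(288.8522358178797), np.float64(206.66252472517954)]
{'point': [288.7, 229.1], 'conf': 0.71} [0.51198395 0.37547403 0.105     ]
{'point': [290.9, 324.3], 'conf': 0.45} [0.53914978 0.30417009 0.105     ]
```

View pics/w3.png

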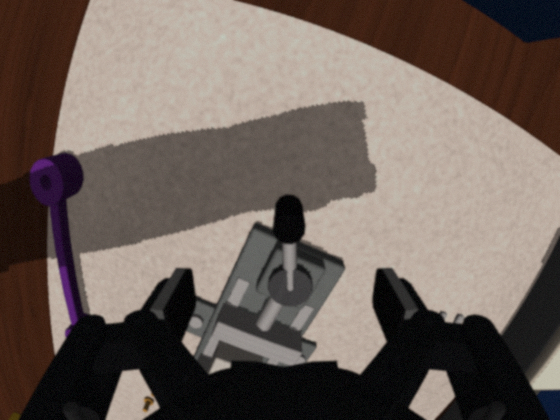

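View pics/s4.png

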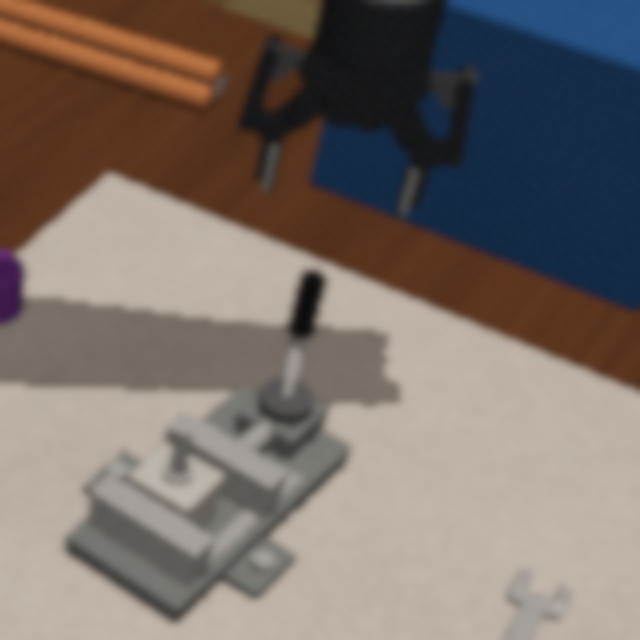

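apply_moves --targets '[45,3,-1,0,85,90,3,-1,0,85,90,3,-1,0,85,90,3,-1,0,40,90,3,-1,0,30]' --squeeze 30

```text
time: 4.4
position: [0.5176, 0.3775, 0.0755]
eef_rot: [0.963, 1.347, -0.953]
wrist_force: [0.0, -0.4, -0.3]
grip_width: 0.602
```

apply_moves --targets '[0,0,0,0,16,0,0,0,0,16,0,0,0,0,16,0,0,0,0,16]' --squeeze 30

```text
time: 4.9
position: [0.5149, 0.3765, 0.0734]
eef_rot: [0.959, 1.35, -0.958]
wrist_force: [-2.8, -0.1, 5.8]
grip_width: 0.247
```

Run:
```python
from h import *
goal([.5125,.375,.065],19)
w=cap("wrist");save(w,"w4.png",(180,150,400,370),3)
```

```text
TCP [0.5149 0.3765 0.0734] x [ 0.     0.001 -1.   ] yang 19.24 j6 1.761 t 4.9 F [-2.8 -0.1  5.8] w 0.247
shift mm [ 8.4 -2.8  0.6]
roll 0.24
```

View pics/w4.png

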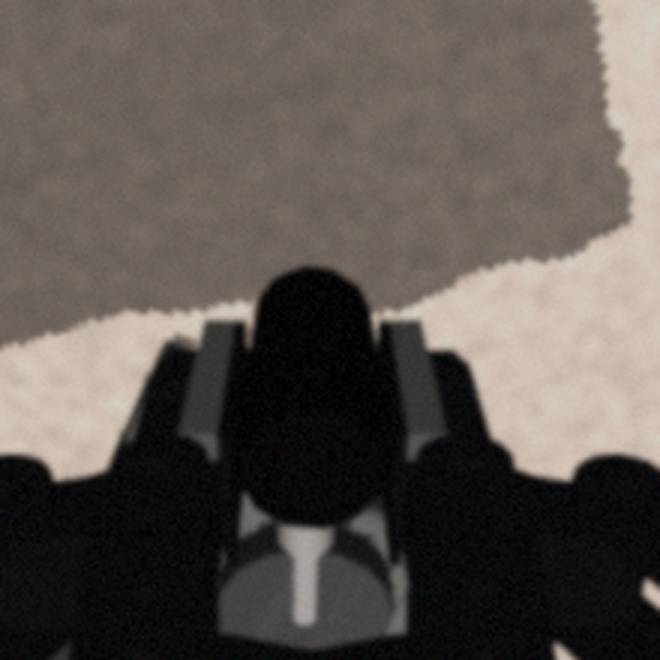

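apply_moves --targets '[0,-10.4,0.7,-8,16,0,-20.7,2.9,-16,16,0,-30.5,6.5,-24,16,0,-39.7,11.4,-32,16,0,-39.7,11.4,-32,16]'

```text
time: 5.58
position: [0.4806, 0.3532, 0.0734]
eef_rot: [0.532, 1.507, -0.528]
wrist_force: [-5.5, 0.3, 8.3]
grip_width: 0.248
```

Run:
```python
from h import *
goal([.5125,.375,.065],19)
s=manip.state();p=s["position"]-np.array([.5365,.3052,0]);print(np.degrees(np.arctan2(p[1],p[0])),np.hypot(p[0],p[1]),s["wrist_torque"])
w=cap("wrist");save(w,"w5.png",(180,150,400,400),3)
w=cap("scene");save(w,"s5.png",(300,60,460,220),4)
```

```text
TCP [0.4806 0.3532 0.0734] x [-0.001  0.003 -1.   ] yang 51.21 j6 1.197 t 5.58 F [-5.5  0.3  8.3] w 0.248
shift mm [ 8.4 36.9 11.2]
roll 32.21
139.31524333163063 0.07368090113961555 [0.08651783 1.18831541 0.16073049]
```

View pics/w5.png

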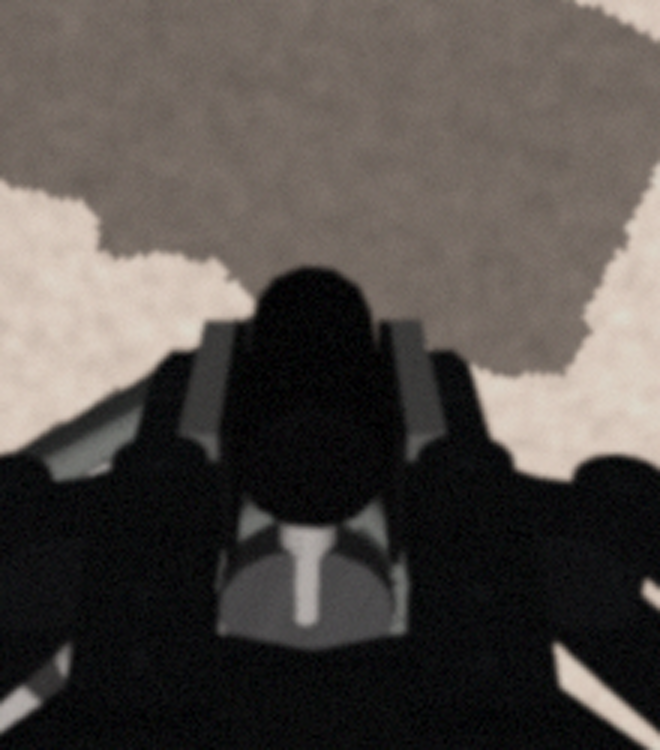

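View pics/s5.png

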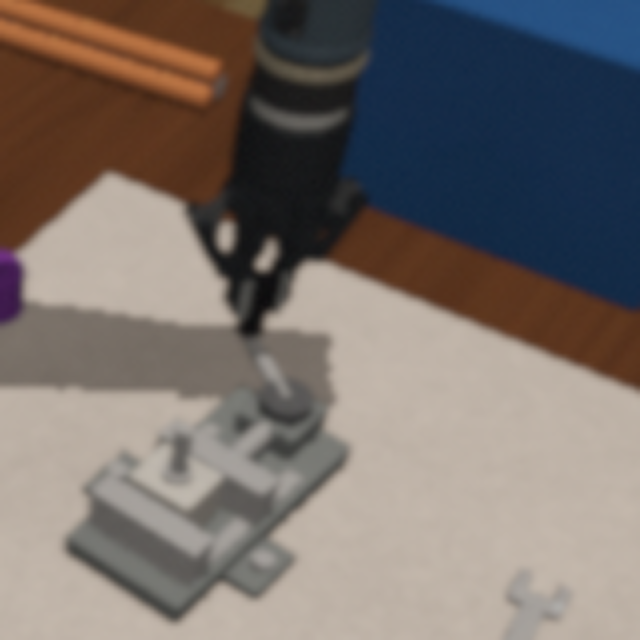

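apply_moves --targets '[0,-10.4,0.7,-8,16,0,-20.7,2.9,-16,16,0,-30.5,6.5,-24,16,0,-30.5,6.5,-24,16]'

```text
time: 6.18
position: [0.4661, 0.3255, 0.0734]
eef_rot: [0.205, 1.564, -0.2]
wrist_force: [-6.3, 1.7, 9.2]
grip_width: 0.246
```

```bash
cat >> h.py <<'E'
def crank():
    s=manip.state();p=s["position"]-np.array([.5365,.3052,0]);a=np.arctan2(p[1],p[0]);t=np.array([-np.sin(a),np.cos(a)])
    print("ang",round(np.degrees(a),2),"r",round(np.hypot(p[0],p[1]),4),"Ftan",round(float(t@np.array(s["wrist_force"])[:2]),2),"F",np.round(s["wrist_force"],1))
E
python3 - <<'E'
from h import *
goal([.5125,.375,.065]);crank()
s=cap("top");save(s,"t5.png",(120,165,240,225),6)
E
```

```text
TCP [0.4661 0.3255 0.0734] x [-0.002  0.003 -1.   ] yang 75.23 j6 0.748 t 6.17 F [-6.3  1.7  9.2] w 0.246
shift mm [ 8.4 59.7 32.3]
ang 163.91 r 0.0733 Ftan 0.09 F [-6.3  1.7  9.2]
```

View pics/t5.png

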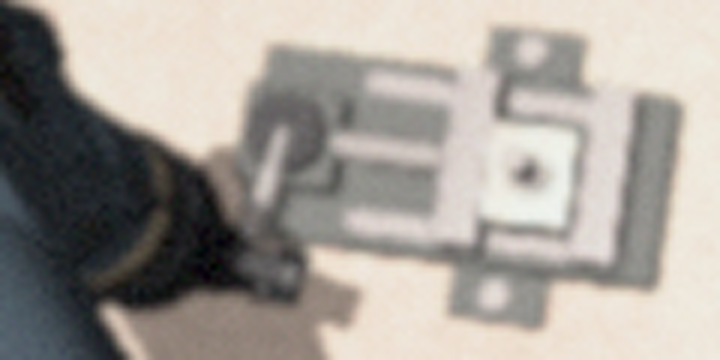

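apply_moves --targets '[0,-5.2,0.5,-4,16,0,-9.1,0.9,-7,16]'

```text
time: 6.48
position: [0.4644, 0.3177, 0.0733]
eef_rot: [0.11, 1.571, -0.102]
wrist_force: [-8.6, 4.6, 8.6]
grip_width: 0.246
```

Run:
```python
from h import *
goal([.5125,.375,.065]);crank()
```

```text
TCP [0.4644 0.3177 0.0733] x [-0.003  0.005 -1.   ] yang 82.28 j6 0.612 t 6.47 F [-8.6  4.6  8.6] w 0.246
shift mm [ 8.5 63.2 40. ]
ang 170.13 r 0.0732 Ftan -3.11 F [-8.6  4.6  8.6]
```

apply_moves --targets '[0,-4,-0.7,-3,16,0,-6.5,-1,-5,16]'

```text
time: 6.72
position: [0.4639, 0.3128, 0.0734]
eef_rot: [0.045, 1.571, -0.031]
wrist_force: [-4.1, 9.8, 3.9]
grip_width: 0.249
```

Run:
```python
from h import *
goal([.5125,.375,.065]);crank()
```

```text
TCP [0.4639 0.3128 0.0734] x [-0.     0.009 -1.   ] yang 87.23 j6 0.517 t 6.72 F [-4.1  9.8  3.9] w 0.249
shift mm [ 8.9 64.3 45.6]
ang 173.99 r 0.073 Ftan -9.31 F [-4.1  9.8  3.9]
```

apply_moves --targets '[0,-2.5,0,-1,16,0,-2.5,0,-1,16]'

```text
time: 6.98
position: [0.4641, 0.3126, 0.0733]
eef_rot: [0.034, 1.57, -0.014]
wrist_force: [-3.3, 14.1, 3.4]
grip_width: 0.246
```

Run:
```python
from h import *
goal([.5125,.375,.065]);crank()
```

```text
TCP [0.4641 0.3126 0.0733] x [ 0.001  0.013 -1.   ] yang 88.26 j6 0.497 t 6.97 F [-3.3 14.1  3.4] w 0.246
shift mm [ 9.2 63.7 46.5]
ang 174.17 r 0.0728 Ftan -13.69 F [-3.3 14.1  3.4]
```

apply_moves --targets '[0,5,0,0,16,0,5,0,0,60,0,5,0,0,60,0,5,0,0,60,0,5,0,0,60]'

```text
time: 7.6
position: [0.4643, 0.3113, 0.071]
eef_rot: [0.025, 1.571, -0.025]
wrist_force: [-0.6, -0.3, 0.4]
grip_width: 0.7
```

Run:
```python
from h import *
goal([.5125,.375,.065]);crank()
```

```text
TCP [0.4643 0.3113 0.071 ] x [-0. -0. -1.] yang 88.18 j6 0.502 t 7.6 F [-0.6 -0.3  0.4] w 0.7
shift mm [ 6.  65.2 46.2]
ang 175.2 r 0.0725 Ftan 0.31 F [-0.6 -0.3  0.4]
```

Released with no contact force. Now I'll rise straight up and look.

apply_moves --targets '[-50,0,0,0,85,-110,0,0,0,85,-150,0,0,0,85,-180,0,0,0,85]'

```text
time: 8.1
position: [0.4649, 0.3117, 0.254]
eef_rot: [0.026, 1.568, -0.024]
wrist_force: [-0.1, 0.0, -1.0]
grip_width: 0.995
```

Run:
```python
from h import *
goal([.55,-.105,.2],180-5)
w=cap("wrist");save(w,"w6.png")
s=cap("scene");save(s,"s6.png",(300,110,420,220),5)
t=cap("top");save(t,"t6.png",(120,165,240,225),6)
for n,c in (("w",w),("s",s)):
  for d in manip.tip_of(c,"pin_top"):print(n,np.round(d["point"],1),round(d["conf"],2),np.round(atz(c,d["point"],.105),4))
```

```text
TCP [0.4649 0.3117 0.254 ] x [ 0.003  0.001 -1.   ] yang 88.19 j6 0.502 t 8.1 F [-0.1  0.  -1. ] w 0.995
shift mm [  53.7 -413.9   98. ]
roll -86.81
w [157. 245.] 0.85 [0.5151 0.1782 0.105 ]
w [ 94.3 157. ] 0.17 [0.4186 0.1201 0.105 ]
s [350.4 187.8] 0.7 [0.5656 0.1203 0.105 ]
s [344.9 165.4] 0.59 [0.5127 0.1826 0.105 ]
```

View pics/w6.png

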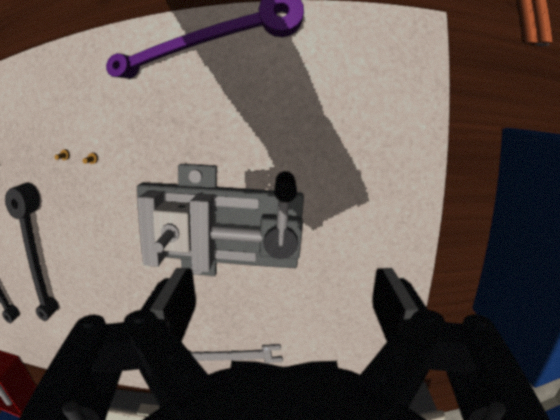

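View pics/s6.png

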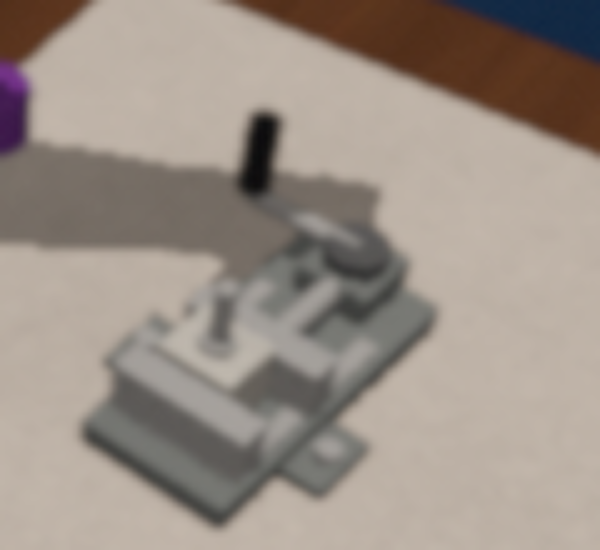

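View pics/t6.png

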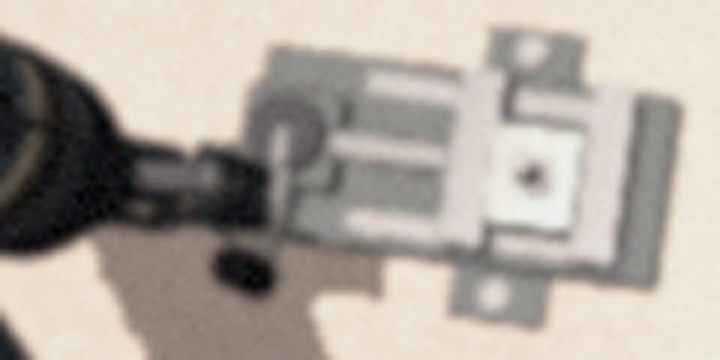

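apply_moves --targets '[0,-60,14,0,85,0,-120,27,0,85,0,-180,41,1,85,0,-240,55,2,85,0,-300,69,3,85]'

```text
time: 8.98
position: [0.523, 0.0078, 0.2488]
eef_rot: [0.066, 1.573, -0.066]
wrist_force: [0.5, 0.7, 0.5]
grip_width: 0.995
```

apply_moves --targets '[0,-57,12,1,85,0,-113,24,1,85,30,-113,24,1,85,50,-113,24,1,85,50,-113,24,1,85]'

```text
time: 9.6
position: [0.5359, -0.1046, 0.1968]
eef_rot: [0.082, 1.577, -0.078]
wrist_force: [0.0, -0.7, 0.8]
grip_width: 0.995
```

Run:
```python
from h import *
goal([.545,-.105,.2],84)
w=cap("wrist");save(w,"w7.png")
for q,z in (("lever_bore",0),("lever_balance",.021),("lever",0),("pin_top",.105)):
  for d in manip.tip_of(w,q)[:3]:print(q,np.round(d["point"],1),round(d["conf"],2),np.round(atz(w,d["point"],z),4))
```

```text
TCP [ 0.5359 -0.1046  0.1968] x [-0.008  0.003 -1.   ] yang 84.18 j6 -0.214 t 9.6 F [ 0.  -0.7  0.8] w 0.995
shift mm [-3.2  0.5  9.1]
roll 0.18
lever_bore [284.7 131.4] 0.84 [ 0.4803 -0.0984  0.    ]
lever_balance [289.8 195. ] 0.86 [ 0.5435 -0.0996  0.021 ]
lever [284.4 128.5] 0.63 [ 0.4772 -0.0984  0.    ]
```

View pics/w7.png

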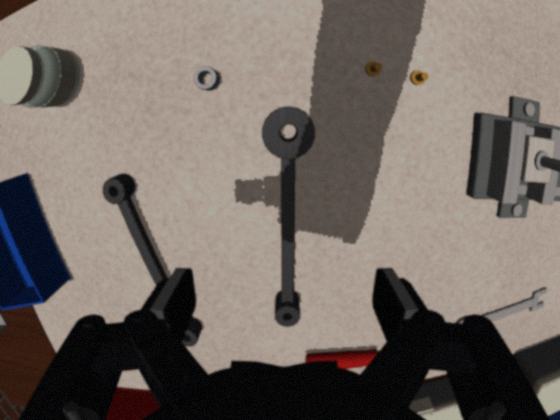

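Run:
```python
from h import *
w=cap("wrist");save(w,"w8.png",(220,90,360,340),3)
b=atz(w,(288.5,131),.04);print(np.round(b,4),np.round(atz(w,(287.5,311),.04),4))
for p in [(288,165),(288.5,195),(288.5,225),(288,260),(288,285)]:print(p,np.round(atz(w,p,.03),4))
r=[d for d in manip.trace(w,"lever") ]
for d in r:print(d["conf"],d["point"],d["region"].sum())
```

```text
[ 0.4827 -0.0957  0.04  ] [ 0.6798 -0.1155  0.04  ]
(288, 165) [ 0.5167 -0.0994  0.03  ]
(288.5, 195) [ 0.5471 -0.1018  0.03  ]
(288.5, 225) [ 0.5791 -0.1048  0.03  ]
(288, 260) [ 0.6194 -0.1092  0.03  ]
(288, 285) [ 0.6509 -0.1122  0.03  ]
0.96 [287.9, 168.1] 4404
0.59 [535.2, 154.5] 1432
```

View pics/w8.png

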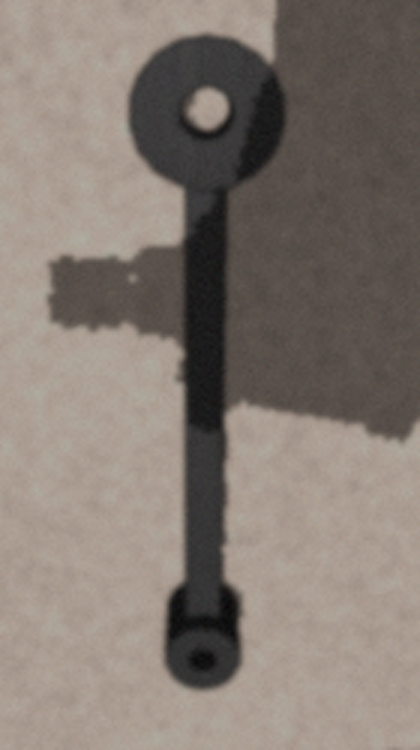

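apply_moves --targets '[40,4,7,0,85,80,4,7,0,85,110,4,7,0,85,110,4,7,0,85]'

```text
time: 10.45
position: [0.5436, -0.1009, 0.0887]
eef_rot: [0.08, 1.575, -0.078]
wrist_force: [0.2, -0.7, -0.2]
grip_width: 0.993
```

Run:
```python
from h import *
for i in range(3):
    goal([.543,-.1015,.004],84.3)
    w=cap("wrist")
save(w,"w9.png")
for q,z in (("lever_bore",0),("lever_balance",.021)):
  for d in manip.tip_of(w,q)[:2]:print(q,np.round(d["point"],1),round(d["conf"],2),np.round(atz(w,d["point"],z),4))
M=R.from_rotvec(manip.state()["eef_rot"]).as_matrix()
print("centre proj",proj(w,[.5427,-.102,.021]),proj(w,[.479,-.0957,.04]))
```

```text
TCP [ 0.5436 -0.1009  0.0887] x [-0.006  0.002 -1.   ] yang 84.24 j6 -0.204 t 10.45 F [ 0.2 -0.7 -0.2] w 0.993
shift mm [84.7 -0.8 -0.1]
roll -0.06
TCP [ 0.5452 -0.1015  0.091 ] x [-0.002  0.    -1.   ] yang 84.23 j6 -0.204 t 10.5 F [1.5 0.  1.6] w 1.002
shift mm [87.  -0.3 -2. ]
roll -0.07
TCP [ 0.5464 -0.1019  0.0925] x [ 0.001 -0.    -1.   ] yang 84.23 j6 -0.204 t 10.55 F [-0.   0.6  0.6] w 0.994
shift mm [88.5  0.  -3.5]
roll -0.07
lever_bore [286.9 124.6] 0.57 [ 0.4804 -0.0938  0.    ]
lever_bore [406.   39.2] 0.4 [0.4209 0.0009 0.    ]
lever_balance [285.7 219.5] 0.86 [ 0.5444 -0.1011  0.021 ]
centre proj [np.float64(284.1890412772183), np.float64(217.30470703308342)] [np.float64(284.1239668909747), np.float64(126.00156526304639)]
```

View pics/w9.png

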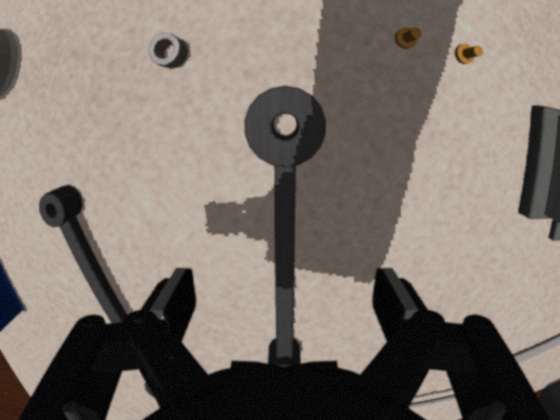

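apply_moves --targets '[45,0.3,-2.5,0,85,85,0.3,-2.5,0,85,88,0.3,-2.5,0,85,88,0.3,-2.5,0,85,88,0.3,-2.5,0,85]'

```text
time: 11.32
position: [0.5456, -0.1019, 0.0062]
eef_rot: [0.078, 1.564, -0.08]
wrist_force: [-0.4, 0.2, -0.3]
grip_width: 0.995
```

Run:
```python
from h import *
for i in range(2):
    goal([.5435,-.1015,.004],84.3); w=cap("wrist")
save(w,"w10.png")
print("proj",proj(w,[.5427,-.102,.021]))
```

```text
TCP [ 0.5456 -0.1019  0.0062] x [ 0.005 -0.002 -1.   ] yang 84.22 j6 -0.205 t 11.32 F [-0.4  0.2 -0.3] w 0.995
shift mm [ 2.2  0.2 -2.2]
roll -0.08
TCP [ 0.5455 -0.1019  0.0061] x [ 0.005 -0.002 -1.   ] yang 84.22 j6 -0.205 t 11.38 F [-0.8  0.5  0.1] w 0.993
shift mm [ 2.1  0.2 -2.1]
roll -0.08
proj [np.float64(284.67325351750566), np.float64(282.1267211237908)]
```

View pics/w10.png

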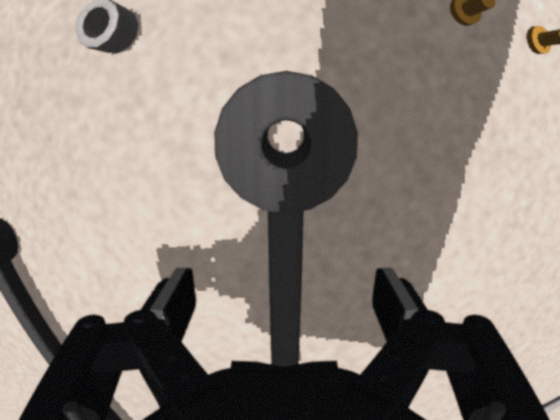

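Run:
```python
from h import *
w=cap("wrist")
b=atz(w,(286.3,140.5),.04);print(b, b+.064*np.array([.995,-.1,0]))
print(atz(w,(285.5,345),.03))
goal((b+.064*np.array([.995,-.1,0]))*[1,1,0]+[0,0,.003])
```

```text
[ 0.47782232 -0.09497783  0.04      ] [ 0.54150232 -0.10137783  0.04      ]
[ 0.57219286 -0.10447281  0.03      ]
TCP [ 0.5447 -0.1017  0.0052] x [ 0.003 -0.001 -1.   ] yang 84.22 j6 -0.205 t 11.47 F [-0.4 -0.2  0.1] w 0.998
shift mm [ 2.2 -0.  -3.3]
```

apply_moves --targets '[1,0,-2.5,0,40,1,0,-2.5,0,10,1,0,-2.5,0,5,1,0,-2.5,0,5,1,0,-2.5,0,5]' --squeeze 80

```text
time: 12.1
position: [0.5409, -0.1009, 0.0025]
eef_rot: [0.079, 1.569, -0.079]
wrist_force: [-0.4, -0.1, 0.7]
grip_width: 0.148
```

apply_moves --targets '[0,0,0,0,5,0,0,0,0,5,0,0,0,0,5]' --squeeze 80

```text
time: 12.48
position: [0.5409, -0.1009, 0.0024]
eef_rot: [0.079, 1.569, -0.079]
wrist_force: [-0.9, -1.0, 1.4]
grip_width: 0.15
```

apply_moves --targets '[-8,0,0,0,5,-20,0,0,0,5,-40,0,0,0,5,-40,0,0,0,5,-40,0,0,0,5]'

```text
time: 13.1
position: [0.5405, -0.1009, 0.0419]
eef_rot: [0.079, 1.57, -0.079]
wrist_force: [-0.1, -0.0, -4.9]
grip_width: 0.146
```

Run:
```python
from h import *
goal([.5435,-.1015,.15],84.3);print(np.round(manip.state()["wrist_torque"],3)); w=cap("wrist")
save(w,"w11.png")
s=cap("scene");save(s,"s11.png",(220,160,400,340),4)
```

```text
TCP [ 0.5405 -0.1009  0.0419] x [-0.001  0.    -1.   ] yang 84.22 j6 -0.206 t 13.1 F [-0.1 -0.  -4.9] w 0.146
shift mm [-108.1   -0.3    3. ]
roll -0.08
[0.043 0.031 0.003]
```

View pics/w11.png

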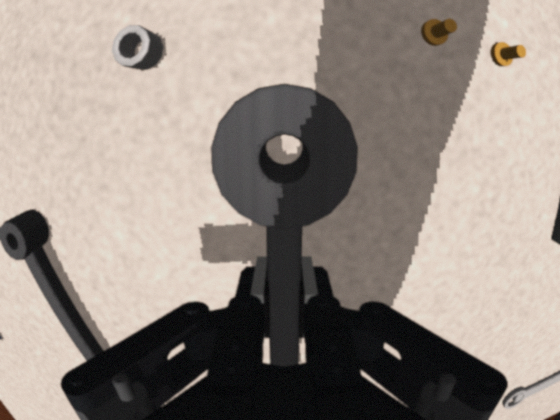

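View pics/s11.png

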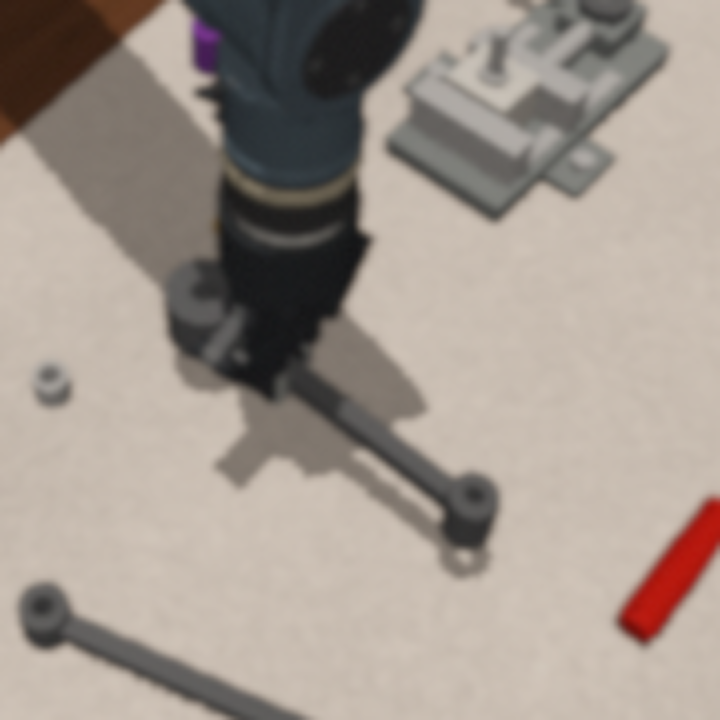

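apply_moves --targets '[-50,0,0,0,5,-100,20,0,0,5,-130,60,10,0,5,-130,110,22,0,5,-130,150,30,0,5]'

```text
time: 13.82
position: [0.5863, 0.0469, 0.1721]
eef_rot: [0.079, 1.569, -0.079]
wrist_force: [-0.4, -0.1, -5.9]
grip_width: 0.147
```

apply_moves --targets '[0,0,0,0,5,0,0,0,0,5,0,0,0,0,5]'

```text
time: 14.2
position: [0.5853, 0.0443, 0.1717]
eef_rot: [0.08, 1.57, -0.081]
wrist_force: [-0.6, -0.4, -4.7]
grip_width: 0.149
```

Run:
```python
from h import *
goal([.5435,.1,.17],84.3);print(np.round(manip.state()["wrist_torque"],3)); w=cap("wrist")
save(w,"w12.png")
s=cap("scene");save(s,"s12.png",(220,110,420,310),4)
t=cap("top");save(t,"t12.png",(120,165,240,225),6)
for n,c in (("w",w),("s",s),("t",t)):
  for q in ("pin_top","block"):
    for d in manip.tip_of(c,q)[:2]:print(n,q,np.round(d["point"],1),round(d["conf"],2),np.round(atz(c,d["point"],.105 if q=="pin_top" else .02),4))
```

```text
TCP [0.5853 0.0443 0.1717] x [-0.001 -0.    -1.   ] yang 84.14 j6 0.064 t 14.2 F [-0.6 -0.4 -4.7] w 0.149
shift mm [  1.8  51.1 -47.3]
roll -0.16
[ 0.003 -0.022 -0.025]
w pin_top [466.4 116.3] 0.58 [0.5183 0.1803 0.105 ]
w block [419.  112.3] 0.94 [0.5182 0.1787 0.02  ]
s pin_top [229.7 317.5] 0.46 [ 0.5522 -0.3223  0.105 ]
```

View pics/w12.png

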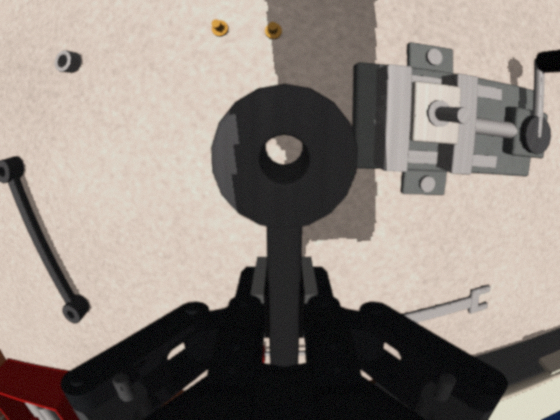

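View pics/s12.png

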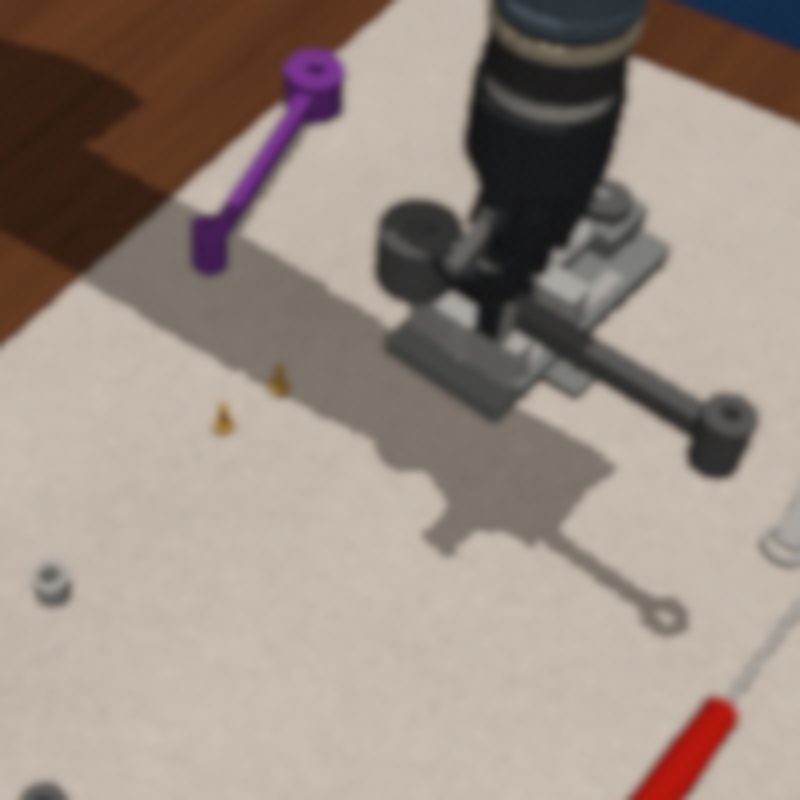

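View pics/t12.png

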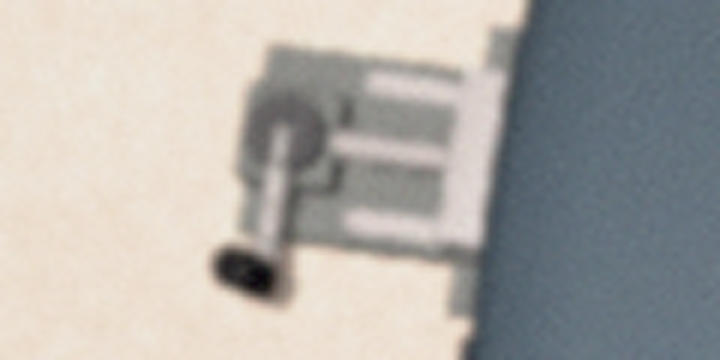

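Run:
```python
import cv2
a=cv2.imread("pics/w12.png")[40:220,340:560];a=cv2.resize(a,None,fx=3.6,fy=3.3,interpolation=cv2.INTER_CUBIC);
b=cv2.imread("pics/s6.png")[220:420,120:320];b=cv2.resize(b,(594,594),interpolation=cv2.INTER_CUBIC)
cv2.imwrite("pics/z1.png",a);cv2.imwrite("pics/z2.png",b)
b=cv2.imread("pics/t6.png")[100:260,430:630];cv2.imwrite("pics/z3.png",cv2.resize(b,(750,600),interpolation=cv2.INTER_CUBIC))
```

```text
(no output)
```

View pics/z1.png

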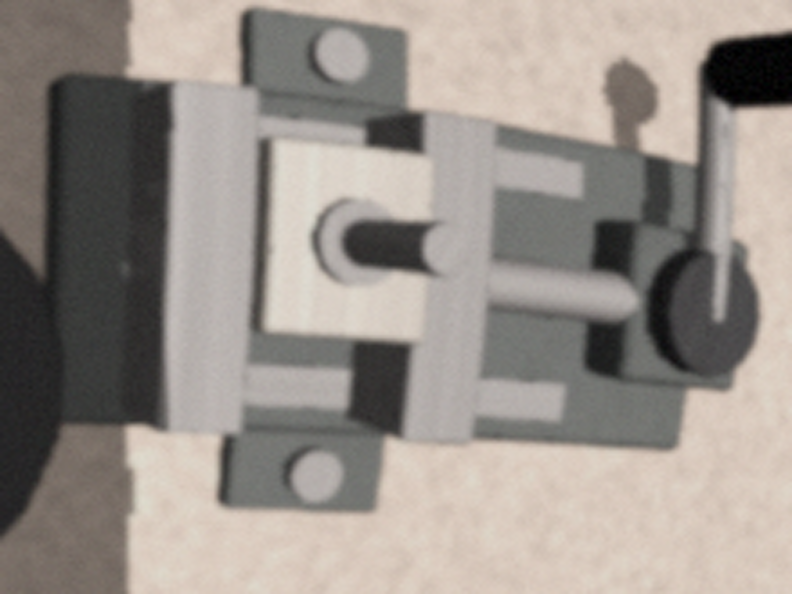

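View pics/z2.png

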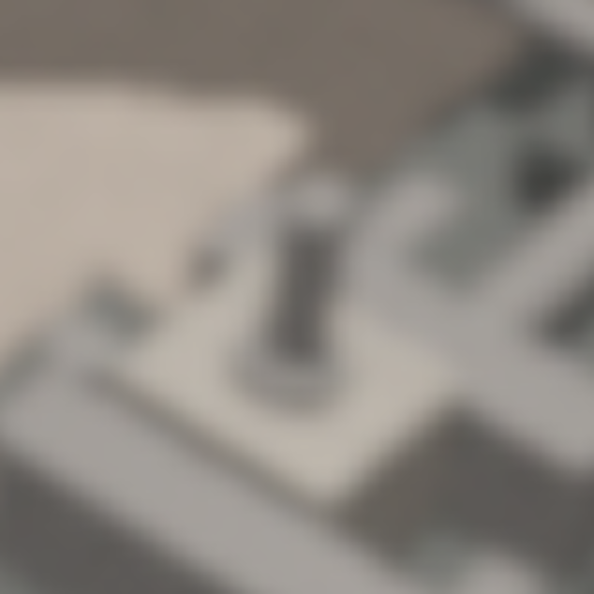

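View pics/z3.png

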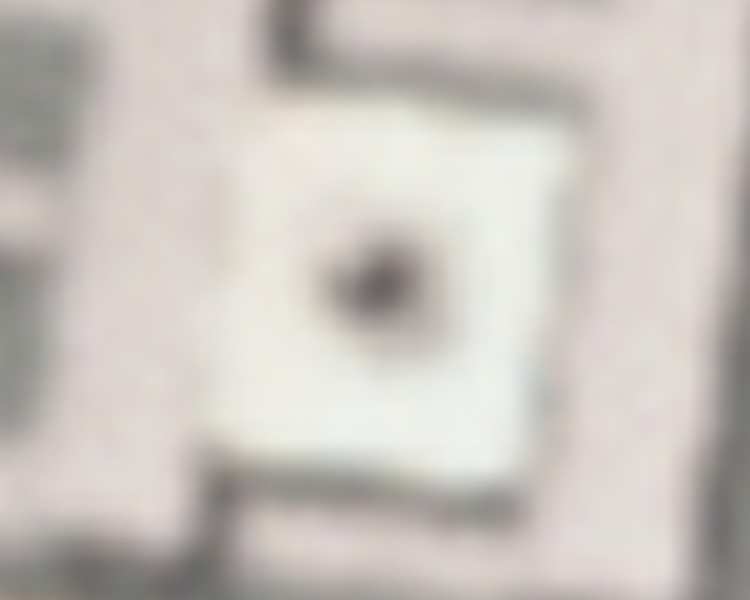

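Run:
```python
from h import *
w,s,t=cap("wrist"),cap("scene"),cap("top")
W=(w,(464.2,115.15));S=(s,(345.3,167.5));T=(t,(206.6,193))
for o in ([W,S],[W,S,T],[S,T],[W,T]):print(*[np.round(v,4) for v in tri(o)])
for c,p in (W,S,T):print(np.round(atz(c,p,.105),4))
# bore in tool frame
st=manip.state();M=R.from_rotvec(st["eef_rot"]).as_matrix();P=np.array(st["position"])
for px in ((284.7,155.5),):
    top=atz(w,px,P[2]-.0025+.04);print("bore top",np.round(top,4),"tool",np.round(M.T@(top-P)*1000,1))
b=P+M@np.array([0,0,-.064]);print("nominal",b,"proj top",proj(w,[b[0],b[1],P[2]+.0375]),"bottom",proj(w,[b[0],b[1],P[2]-.0025]))
```

```text
[0.5173 0.1794 0.1033] [0.0012 0.0012]
[0.5166 0.1777 0.1043] [0.0023 0.0008 0.0024]
[0.5158 0.1773 0.1029] [0.0013 0.0013]
[0.5157 0.176  0.1094] [0.0021 0.0021]
[0.5179 0.1795 0.105 ]
[0.5176 0.1763 0.105 ]
[0.5144 0.1761 0.105 ]
bore top [0.5232 0.0508 0.2098] tool [-37.5  -0.7 -62.9]
nominal [0.52211535 0.0516858  0.17233841] proj top [np.float64(286.96266920167056), np.float64(152.05781384851142)] bottom [np.float64(286.07034416798086), np.float64(140.18539686830223)]
```

```bash
python3 -c "
import cv2
a=cv2.imread('pics/w12.png')[70:240,200:370];cv2.imwrite('pics/z4.png',cv2.resize(a,None,fx=3.5,fy=3.5,interpolation=cv2.INTER_CUBIC))"
```

```text
(no output)
```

View pics/z4.png

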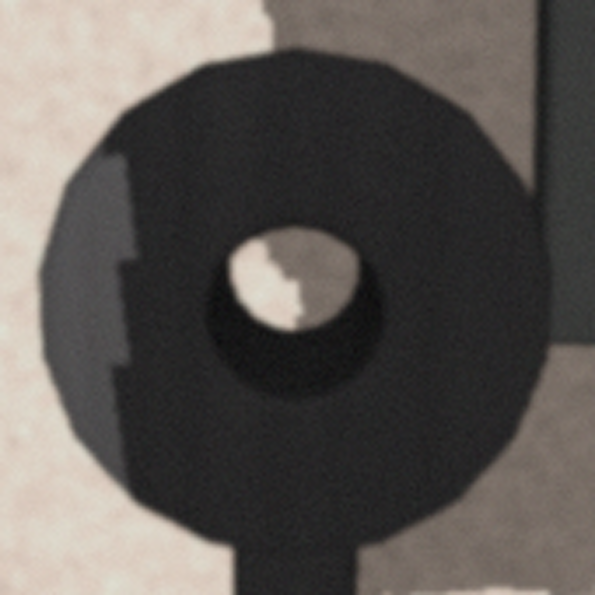

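Run:
```python
from h import *
from scipy.optimize import least_squares
w=cap("wrist");st=manip.state();M=R.from_rotvec(st["eef_rot"]).as_matrix();P=np.array(st["position"])
a=np.linspace(0,2*np.pi,73)
def ext(p,r):
    q=np.array([proj(w,P+M@np.array([p[0],p[1]+r*np.cos(t),p[2]+r*np.sin(t)])) for t in a])
    return q.min(0),q.max(0)
f=lambda a_,b:(200+a_/3.5,70+b/3.5)
l,t_=f(40,47);r_,_=f(552,0);hl,ht=f(207,226);hr,hb=f(385,400)
def res(p,h=True):
    a0,a1=ext(p,.025);b0,b1=ext(p,.008)
    return [a0[0]-l,a1[0]-r_,a0[1]-t_,b0[0]-hl,b1[0]-hr,b0[1]-ht,b1[1]-hb]
r=least_squares(res,[-.0375,0,-.064]);print(np.round(r.x*1000,2),np.round(r.fun,2))
r=least_squares(lambda q:res([-.0375,q[0],q[1]]),[0,-.064]);print(np.round(r.x*1000,2),np.round(r.fun,2))
```

```text
[-36.01  -0.63 -61.29] [-1.06  1.02  0.43  1.34 -1.3   0.92 -1.36]
[ -0.63 -61.39] [-2.06  2.02 -0.23  1.01 -0.97  0.99 -0.64]
```

apply_moves --targets '[0,40,-7,0,5,0,85,-14,0,5,0,126,-20,0,5,0,126,-20,0,5,0,126,-20,0,5]'

```text
time: 15.48
position: [0.5785, 0.1726, 0.1722]
eef_rot: [0.078, 1.569, -0.079]
wrist_force: [-0.8, -0.4, -4.9]
grip_width: 0.148
```

Run:
```python
from h import *
goal([.5785,.172,.1325],84.3);print(np.round(manip.state()["wrist_torque"],3)); w=cap("wrist")
save(w,"w13.png",(180,60,400,225),3.6)
s=cap("scene");save(s,"s13.png",(280,100,420,230),5)
for X in ([.517,.1785,.105],):print(proj(w,X),proj(s,X))
```

```text
TCP [0.5785 0.1726 0.1722] x [-0.    -0.001 -1.   ] yang 84.26 j6 0.28 t 15.47 F [-0.8 -0.4 -4.9] w 0.148
shift mm [39.7 -0.5  0. ]
roll -0.04
[-0.01   0.011  0.022]
[np.float64(284.7495985241851), np.float64(133.93075309932826)] [np.float64(345.51285621269744), np.float64(166.93926802343867)]
```

View pics/w13.png

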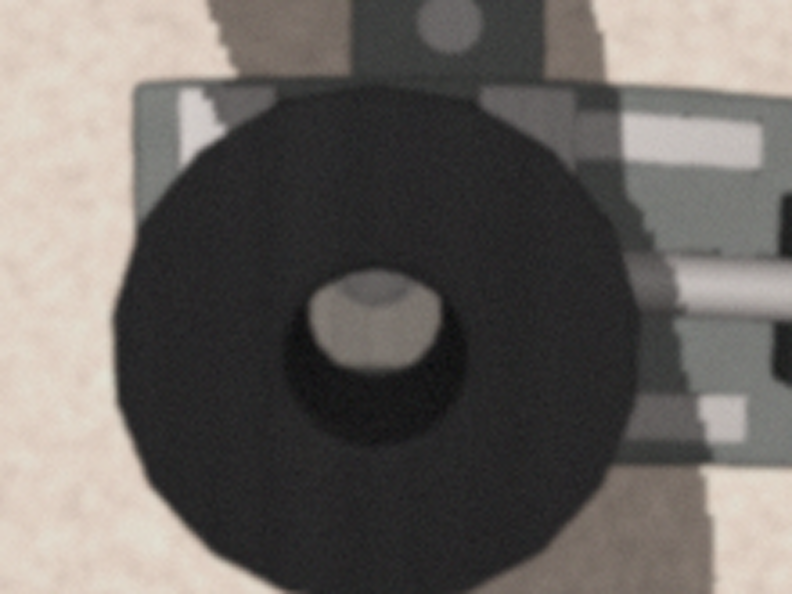

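View pics/s13.png

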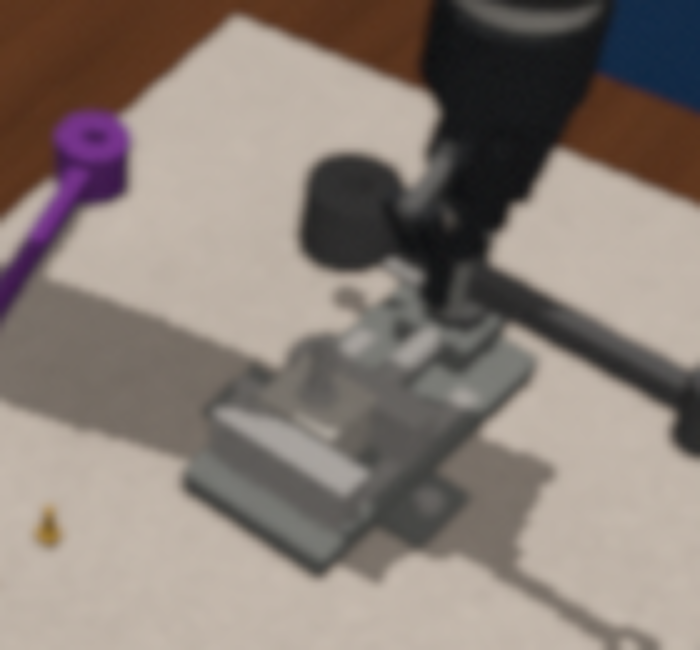

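apply_moves --targets '[15,0,0.5,0,5,30,0,1,0,5,39,0,1,0,5,39,0,1,0,5,39,0,1,0,5]'

```text
time: 16.2
position: [0.5797, 0.1725, 0.1335]
eef_rot: [0.079, 1.569, -0.079]
wrist_force: [-0.2, 0.8, -5.5]
grip_width: 0.145
```

apply_moves --targets '[0,0,0,0,5,0,0,0,0,5,0,0,0,0,5]'

```text
time: 16.58
position: [0.5798, 0.1726, 0.1337]
eef_rot: [0.079, 1.569, -0.079]
wrist_force: [-0.3, -0.1, -4.8]
grip_width: 0.148
```

Run:
```python
from h import *
goal([.5795,.172,.1325],84.3);print(np.round(manip.state()["wrist_torque"],3)); w=cap("wrist")
save(w,"w14.png",(180,60,400,225),3.6)
s=cap("scene");save(s,"s14.png",(280,100,420,230),5)
st=manip.state();M=R.from_rotvec(st["eef_rot"]).as_matrix();P=np.array(st["position"])
def circ(c,r):
    a=np.linspace(0,6.283,73);q=np.array([proj(w,np.array(c)+[r*np.cos(t),r*np.sin(t),0]) for t in a]);q=(q-[180,60])*3.6
    return np.round([q.min(0),q.max(0)],0).tolist()
b=P+M@np.array([0,-.0006,-.062]);print("bore",b)
for z in (.105,):
    print("pin",circ([.5175,.1787,z],.006),"hole bottom",circ([b[0],b[1],P[2]-.0025],.008),"hole top",circ([b[0],b[1],P[2]+.0375],.008),"disc",circ([b[0],b[1],P[2]+.0375],.025))
    print("if centred pin",circ([b[0],b[1],z],.006))
print("scene pin",(np.array(proj(s,[.5175,.1787,.105]))-[280,100])*5,"bore bottom",(np.array(proj(s,[b[0],b[1],P[2]-.0025]))-[280,100])*5,"bore top",(np.array(proj(s,[b[0],b[1],P[2]+.0375]))-[280,100])*5)
```

```text
TCP [0.5798 0.1726 0.1337] x [ 0.001  0.    -1.   ] yang 84.22 j6 0.279 t 16.57 F [-0.3 -0.1 -4.8] w 0.148
shift mm [ 1.2 -0.7 -0.2]
roll -0.08
[ 0.019 -0.058  0.025]
bore [0.51790581 0.17822031 0.1334581 ]
pin [[337.0, 240.0], [419.0, 322.0]] hole bottom [[311.0, 240.0], [440.0, 367.0]] hole top [[288.0, 264.0], [464.0, 438.0]] disc [[105.0, 76.0], [647.0, 610.0]]
if centred pin [[334.0, 243.0], [416.0, 325.0]]
scene pin [328.57478655 334.88033369] bore bottom [335.59384465 299.41407934] bore top [346.65108173 240.55804974]
```

View pics/w14.png

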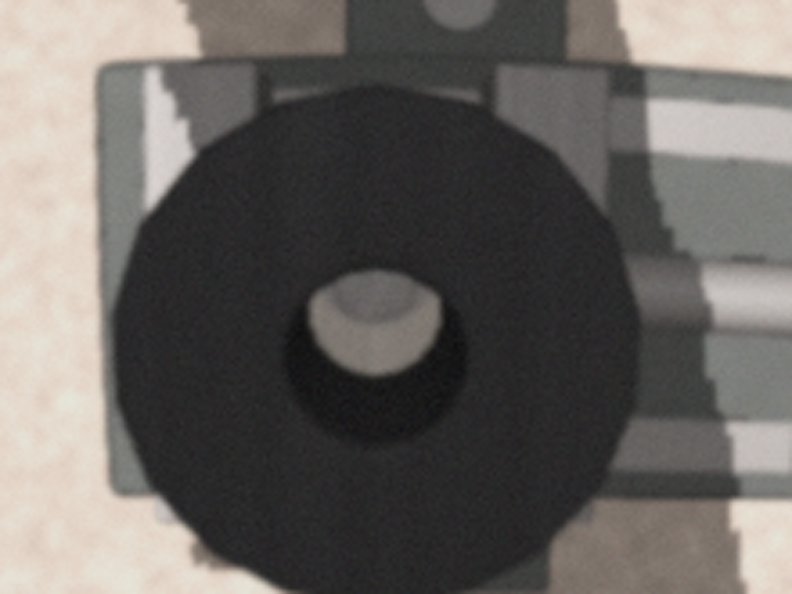

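View pics/s14.png

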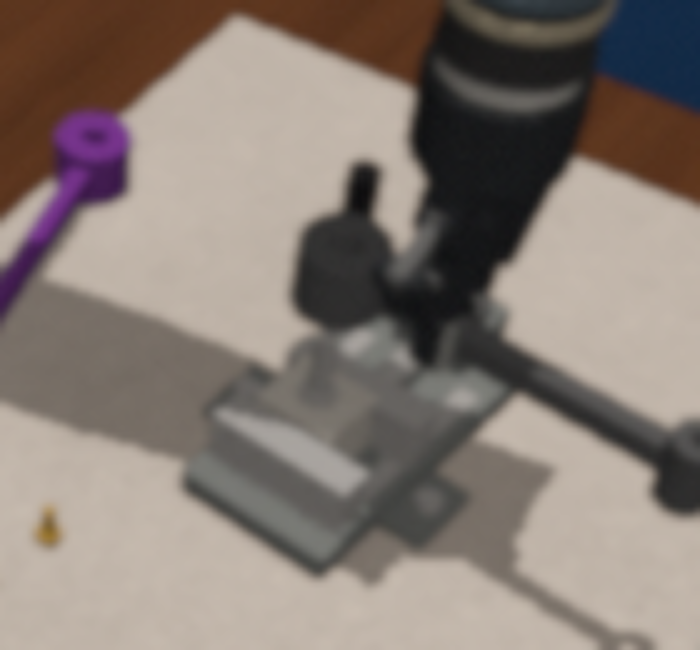

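apply_moves --targets '[2,0,-1.6,0,5,2,0,-1.6,0,5,2,0,-1.6,0,5,2,0,-1.6,0,5,2,0,-1.6,0,5]'

```text
time: 17.3
position: [0.578, 0.1727, 0.1314]
eef_rot: [0.079, 1.569, -0.079]
wrist_force: [-0.3, -0.8, -5.1]
grip_width: 0.153
```

Run:
```python
from h import *
goal([.578,.172,.1325],84.3);print(np.round(manip.state()["wrist_torque"],3)); w=cap("wrist")
save(w,"w15.png",(180,60,400,225),3.6)
s=cap("scene");save(s,"s15.png",(200,60,480,270),2.8)
t=cap("top");save(t,"t15.png")
```

```text
TCP [0.578  0.1727 0.1314] x [ 0. -0. -1.] yang 84.22 j6 0.28 t 17.3 F [-0.3 -0.8 -5.1] w 0.153
shift mm [-1.1 -0.7  0. ]
roll -0.08
[-0.044  0.022  0.02 ]
```

View pics/w15.png

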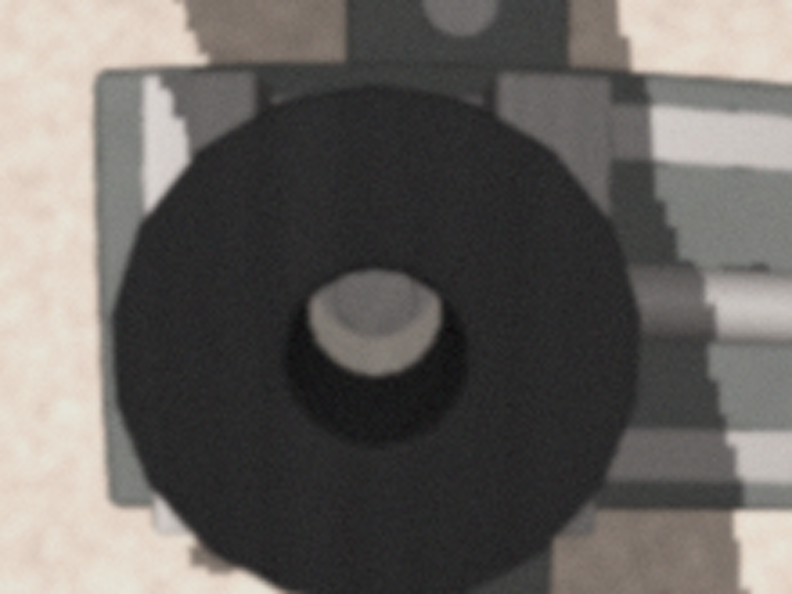

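View pics/s15.png

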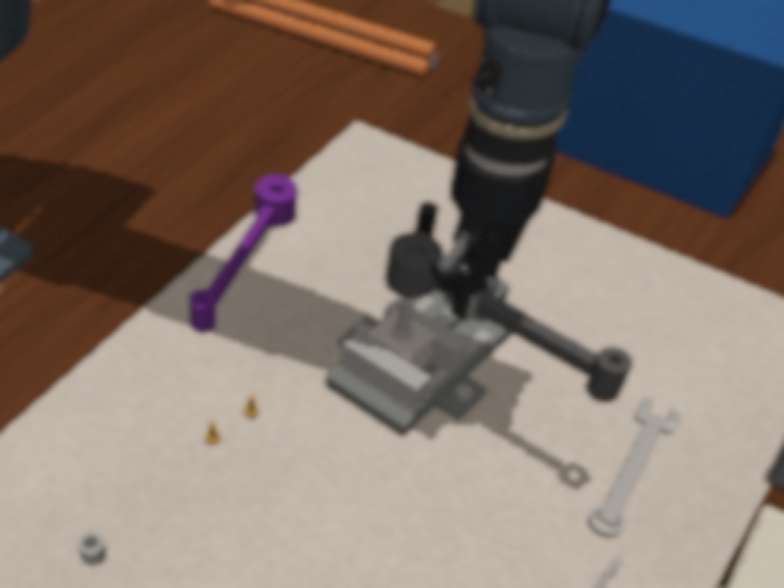

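View pics/t15.png

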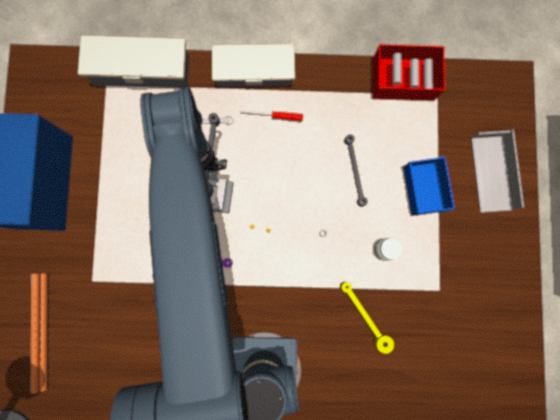

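The pin tip shows through the bore at crop rows up to 336, with the bore's lower rim at 376 (centred pin predicted at about 333). Its columns, 333–418, are concentric with the hole. Nothing else is touched, so I'm handing in.

Run:
```python
from workcell import manip
print(manip.sign_off())
```

```text
the job is handed in; nothing more can be done
None
```

I clamped the block, let go of the crank, and handed in at about 17.5 s with the lever held above the block's pin.

- **Clamping:** I turned the crank by its knob until it stopped moving, with about 13.7 N at the knob. After I let go, the contact force was about 0. The pictures showed both jaws against the block.
- **Lever:** I gripped the dark lever with the big boss at its balance point with 80 N. It lifted level, with about 5 N of weight and almost no tilting moment (under 0.06 N m).
- **Final position:** The wrist camera shows the pin tip through the boss's hole, centred to about 1–2 mm. The hole's underside is about 24 mm above the tip by the measured height.
- **Other checks:** No contact force beyond the lever's own weight showed, and in the last pictures the other parts stayed where they were. The arm hid part of the vise from the top camera at the end.

**Where the checks disagreed:**
- The cameras differed by up to 3 mm on where the pin is.
- My estimate of the hole's distance from the gripper varied between 61 and 63 mm. I relied on the view through the hole for the last 1.6 mm correction.

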